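# Set the engine to full choke and prime it

## Task

Get the small engine ready for a cold start: with the fingertips, push the choke lever (the one with the flat paddle) away from you, past its half-choke detent and all the way to its full-choke stop, without ramming it, then press the primer plunger on the pump block right down and let it come back up. Only push and press: do not pinch the choke lever, do not move the throttle lever with the ball, and leave the things lying about where they are.

Things in the scene. Friction and masses are not known exactly. Their poses are not given: they have to be found in the camera images.
- rig: Plywood board 280 x 530 x 18 mm, fixed to the table, carrying a small engine (up to 190 mm above the table, 140 to 320 mm to the +y side of the origin). Origin on the table surface under the middle between the two lever units; its x axis is the direction in which the levers are pushed (roughly away from the robot), z up.
- choke (a joint): Choke lever angle (rad): 0 = first position, leaning 0.5 rad towards the robot, where it starts; 0.5 = first stop (half choke); 1.0 = second, rigid stop (full choke), leaning 0.5 rad away. Pushing at the paddle takes under 1 N up to 0.5, then about 7 N (more if struck fast) over a spring hump, stiffest near 0.54, crest 0.75: past it the lever is drawn to the stop; short of it, it springs back.
- choke_knob (a point): Centre of the black flat rectangular paddle (16 mm thick along the stroke, 42 wide, 34 tall) on a 9 mm rod, 95 mm from the pivot; 141 mm above the table at both ends of the stroke, 153 in the middle. The stroke is an arc spanning 91 mm along the board's x. The grey arched housing below is 108 mm high, ribs mark the stops. The unit stands 45 mm left or right of the board's origin.
- choke_pivot (a point): Pivot of the choke lever, inside the housing, 58 mm above the table.
- throttle (a joint): Throttle lever angle in rad, 0 to 1.0, same direction as the choke; no notches, stiff, may stand anywhere. Leave alone.
- throttle_knob (a point): Centre of the throttle lever's black ball, 30 mm diameter, on an equal rod and housing in the place beside the choke, 90 mm away. Leave alone.
- primer (a joint): Primer plunger travel in m: 0 = up, 0.007 = fully down. A spring brings it back; fully down takes 6 N.
- primer_top (a point): Centre of the top of the round black primer plunger, 28 mm diameter, which points up from a 50 mm aluminium pump block on the board, 110 mm from the nearer lever unit's middle along the board's y; the pump is at the end of the board away from the engine. It is pressed straight down.
- socket: Small steel spanner socket, 24 mm diameter, 50 mm tall, standing on the board; loose, to be left alone. Origin under its middle.
- jar: Small jar with a steel lid, 44 mm diameter, 55 mm tall, standing on the board; loose, to be left alone. Origin under its middle.
- wrench: Steel spanner 170 mm long lying on the table beside the pump end of the board; loose, to be left alone. Origin at the middle of its length, on its underside.
- spray: Spray can, 56 mm diameter, 160 mm tall, on the table past the pump end of the board; loose, to be left alone. Origin under its middle.
- mug: White mug, 80 mm diameter, 90 mm tall, on the table beyond the board; loose, to be left alone. Origin under its middle.
- driver: Short screwdriver 120 mm long lying on the board in front of the engine; loose, to be left alone. Origin at the middle of its length, on its underside.

How it is judged:
On the way, in this order (a step that is already met when the one before it is completed fails the run):
1. the choke lever is at its second stop (full choke) (value of joint choke above 0.93 rad), for 0.2 s.
2. with the choke full, the primer plunger is pressed right down (value of joint choke above 0.93 rad and value of joint primer above 0.0055 m), for 0.1 s.
At the end, for the whole second after the job is handed in: The choke lever rests within 0.07 rad of its second stop and the primer plunger is back up (within 1.5 mm). On the way the choke was at its stop for 0.2 s first and the primer was then pressed at least 5.5 mm for 0.1 s (value of joint choke above 0.93 rad and value of joint primer below 0.0015 m and velocity of joint choke between -0.05 and 0.05 rad/s); the robot touches nothing.
It fails at once if the choke lever is pinched between the fingers (touched with over 2 N on two opposite sides at once) ((contact force between the fingers and choke_c1 above 2 N and contact force between the fingers and choke_c2 above 2 N) or (contact force between the fingers and choke_c3 above 2 N and contact force between the fingers and choke_c4 above 2 N)).
It fails at once if the choke lever is rammed (over 60 N) (contact force between anything else and choke_c1 above 60 N).
It fails at once if the throttle lever is moved (its ball by over 8 mm) (distance of throttle_knob from where it was at the start of the episode above 0.008 m).
It fails at once if a loose thing is moved or lifted by more than 20 mm (distance of any of socket, jar, wrench, spray, mug, driver from where it was at the start of the episode above 0.02 m).
It also fails if it takes over 43 s, if anything falls off the work surface, if the arm or the gripper's body presses on something with over 40 N, if the wrist force passes 120 N, or if a joint passes its speed limit or range.

## Robot

A 7-joint arm with a two-finger parallel gripper is mounted at the origin on the work surface. World frame = base frame: x ahead of the robot, y to its left, z up, the work surface at z = 0. Lengths are in m, angles in rad, forces in N, time in s.
With the tool pointing down it reaches from about 0.425 to 0.925 m from the base axis. Payload 6.8 kg.
Tool frame: the origin (TCP) lies between the finger pads; the fingertips stand 17 mm ahead of it and the grasp point (between the pads) lies 2 mm behind it; z points along the fingers, x is the direction in which the jaws open and shut, and the axes are right-handed (so a half turn about z gives the same grasp; the last joint's range is limited). The gripper opens to 85 mm and grips with 20 to 120 N. Pads are 22 mm wide; open, the fingers measure 114 mm over their backs; the gripper's body (76 mm by 85 mm) begins 54 mm behind the grasp point. The pads swing forward as they close: fully open they stand 13 mm farther back than shut.
Start: joints at [-0.108, 0.477, 0.022, 1.555, -0.011, 1.109, -0.083], TCP at [0.675, 0, 0.248] pointing down, gripper open.
Joint ranges: [-2.96, 2.96], [-0.34, 2.1], [-1.41, 1.46], [0.24, 2.44], [-1.37, 4.51], [0.17, 1.92], [-2.96, 2.96]. Speed limits (rad/s): [2.39, 2.39, 3.14, 3.14, 3.14, 3.14, 3.14].

## Interface

Orientations are given as a unit quaternion [w, x, y, z].
In Python, from station import readout, read_camera, get_calibration, bot, models gives the robot as it stands.
- The arm moves only by the tool carry_out, never from a script. Its argument "deltas" is a list of rows, each a list of 2 entries, a list of its own where there are three numbers: the shift along the tool's x, y, z in cm, then the turn about the tool's z in degrees. A call has 1 to 10 rows; each row is the pose to reach, as a shift and turn from the pose measured when the call began, along the tool's axes at that moment; what a row does not reach only later rows make up. A row lasts 1/8 s, in which the tool goes at most 62.5 mm and 10.7 degrees, less where a joint would pass 70% of its speed; a pose out of reach is approached as far as the arm can. A call with a gripper value outside its range is refused whole. "hand" is the opening, from 0 (shut) to 1 (fully open), set as the call begins (left out, the last holds). The fingers move at their own pace and stop on an object; "newtons" is the grip in N (left out, the last holds). Time passes only in rows, so rows that repeat a pose let the fingers close. It gives the time, the measured TCP pose, the force and the opening at its end, in the units of the state.
- readout.get_obs(): the state, without advancing time (a new reading comes with each control period).
- read_camera(name): name is "scene" or "side" or "wrist"; returns the picture (400x640x3 uint8, red, green, blue); there is no depth.
- get_calibration(name): a dict with "fov_y" (degrees; the focal length in pixels is half the picture's height over the tangent of half this angle, whatever the lens; pixels are square), "cx", "cy" (the principal point, pixels), "world_from_camera" (4x4, takes a point from camera to world coordinates). Camera axes: x right, y down, z forward; pixel columns grow to the right and rows downward; lengths in m; the calibration is good to about 2 mm. A picture is of the moment at which its call begins: read the wrist's pose just before it. get_calibration takes no time and is no camera call; for the wrist camera it gives the pose at the moment of the call.
- bot.hand_in(): hands the job in, once; it reports no verdict.
Trained networks look in the newest picture that a camera, given by its name, has taken for a name from the list of things; names that differ only in an ending like _2 or _b are one class to them, and where a whole thing is asked for, a point or a joint stands for the part that bears it (a point fixed in the world has none). Each returns a list of dicts, best first, with "score" (0 to 1); they miss things now and then, are a little off and sometimes report something else, mostly with a low value. They report only what shows in the picture. A call takes as long as a camera call.
- models.spot_in(query, camera): "centre" ([row, column] in pixels, amid what is visible of it).
The state is a dict: "t": time; "q": joint angles; "joint_vel": joint speeds; "joint_torque": joint torques, N m; "eef_pos": TCP position; "tool_rot": TCP orientation; "contact_force": force on the tool from outside, world axes, zero at the start; "torque": the same for the moment, N m; "gripper_width": opening from 0.0 (shut) to 1.0 (fully open).
Only numpy, scipy, OpenCV 4.12 (cv2) and the standard library are available. Lean on these libraries where they do the work, as an engineer would, in place of code of your own. Each camera call takes 0.05 s, during which the arm holds its last target. There are 200 camera calls.

## Working session

There is one attempt and no reset: what is moved stays moved. The work goes in short steps, Python scripts to look and compute and a tool call to move; the robot and the scene stay as the last step left them, time stands still between calls to the robot, and variables do not carry over. Pictures are saved under pics/ and viewed, about 8 in all and at most 12, crops included, and the job is handed in when it is done.

Besides the shell and the picture viewer there is one more tool, called after "Call:" as name(argument=value, ...), one argument or row to a line, values as JSON. carry_out: Moves the arm, as the interface text tells. Its arguments: {"type":"object","properties":{"deltas":{"type":"array"},"hand":{"type":"number"},"newtons":{"type":"number"}},"required":["deltas"]}

```bash
mkdir -p pics; cat > h.py <<'E'
import numpy as np, cv2
from station import readout, read_camera, get_calibration, bot, models
def ray(cam,rc):
    c=get_calibration(cam);f=200/np.tan(np.radians(c["fov_y"])/2);T=np.array(c["world_from_camera"])
    d=T[:3,:3]@np.array([(rc[1]-c["cx"])/f,(rc[0]-c["cy"])/f,1]);return T[:3,3],d
def at_z(cam,rc,z):
    o,d=ray(cam,rc);return o+d*(z-o[2])/d[2]
def tri(a,b):
    A=0;B=0
    for o,d in (a,b):
        d=d/np.linalg.norm(d);P=np.eye(3)-np.outer(d,d);A=A+P;B=B+P@o
    return np.linalg.solve(A,B)
E
python3 - <<'E'
from h import *
o=readout.get_obs();print(o)
for c in("scene","side","wrist"):
    im=read_camera(c);cv2.imwrite(f"pics/{c}0.png",im[:,:,::-1])
    print(c,np.round(get_calibration(c)["world_from_camera"],3).tolist(),get_calibration(c)["fov_y"])
    for q in("choke_knob","throttle_knob","primer_top","socket","jar","wrench","spray"):
        print(q,[(np.round(r["centre"],0).tolist(),round(r["score"],2)) for r in models.spot_in(q,c)[:2]])
a=[cv2.imread(f"pics/{c}0.png") for c in("scene","side")]
E
```

```text
{'t': 0.0, 'q': array([-0.10809038,  0.47780745,  0.02235262,  1.55647178, -0.0115164 ,
        1.10930707, -0.0831369 ]), 'joint_vel': array([ 0.00074765,  0.00096274,  0.00075631,  0.00086082, -0.00125416,
        0.00130774,  0.00139151]), 'joint_torque': array([-5.45967814e-04, -5.96443820e+01,  1.60769675e+00, -2.81194621e+01,
        1.24063640e-02,  9.39900521e-03,  2.20753498e-05]), 'eef_pos': array([ 6.74425063e-01, -2.38009812e-05,  2.47312435e-01]), 'tool_rot': array([ 6.53461037e-05,  9.99999565e-01, -2.19468968e-05, -9.30408082e-04]), 'contact_force': array([ 0.88012457,  0.02303578, -0.37498165]), 'torque': array([ 0.01517595, -0.01822764,  0.01943104]), 'gripper_width': 0.9978852757830312}
scene [[-0.197, 0.803, -0.562, 1.242], [0.98, 0.159, -0.117, 0.153], [-0.004, -0.574, -0.819, 1.093], [0.0, 0.0, 0.0, 1.0]] 44.49268494612264
choke_knob [([154.0, 324.0], 0.56)]
throttle_knob [([168.0, 280.0], 0.49)]
primer_top [([209.0, 240.0], 0.46)]
socket []
jar [([228.0, 309.0], 0.57)]
wrench [([213.0, 221.0], 0.7), ([154.0, 323.0], 0.23)]
spray [([190.0, 187.0], 0.95)]
side [[-0.821, -0.425, 0.382, 0.183], [-0.571, 0.59, -0.57, 0.606], [0.017, -0.686, -0.727, 0.874], [0.0, 0.0, 0.0, 1.0]] 48.71693699971054
choke_knob [([203.0, 363.0], 0.47)]
throttle_knob [([170.0, 355.0], 0.47), ([209.0, 300.0], 0.42)]
primer_top [([161.0, 344.0], 0.65)]
socket [([223.0, 384.0], 0.57), ([205.0, 359.0], 0.52)]
jar [([209.0, 299.0], 0.72)]
wrench [([173.0, 377.0], 0.66)]
spray [([134.0, 382.0], 0.58), ([226.0, 382.0], 0.56)]
wrist [[1.0, 0.0, -0.001, 0.675], [0.0, -0.958, -0.287, 0.074], [-0.001, 0.287, -0.958, 0.374], [0.0, 0.0, 0.0, 1.0]] 58.63563289507969
choke_knob [([222.0, 44.0], 0.69)]
throttle_knob [([313.0, 132.0], 0.67)]
primer_top [([357.0, 283.0], 0.71)]
socket [([246.0, 90.0], 0.98), ([124.0, 178.0], 0.45)]
jar [([170.0, 276.0], 0.82)]
wrench [([367.0, 250.0], 0.91)]
spray []
```

View pics/scene0.png

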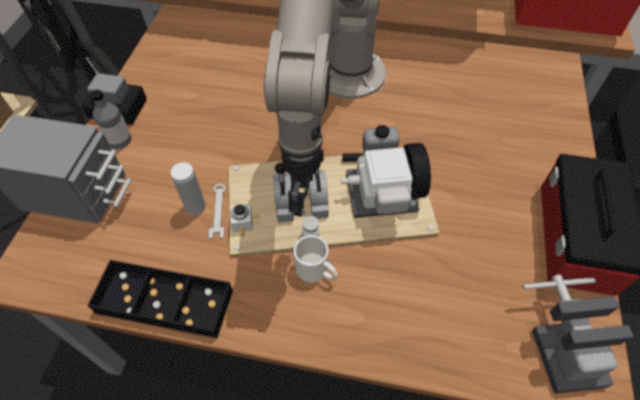

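View pics/side0.png

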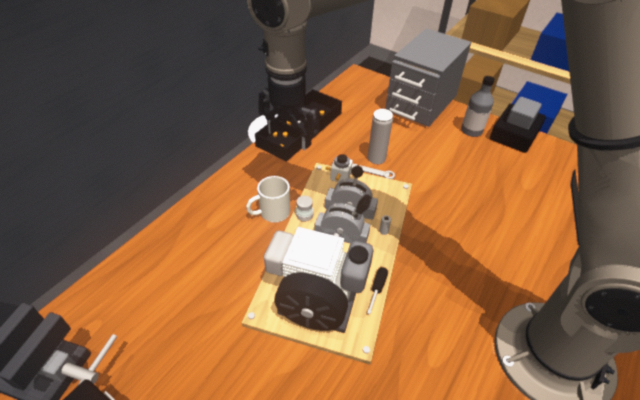

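The scene view shows the board with the engine to the right and the pump block at about (215,240). The side view shows a black ball near (172,356) and a dark paddle near (203,363). Next is the wrist picture.

View pics/wrist0.png

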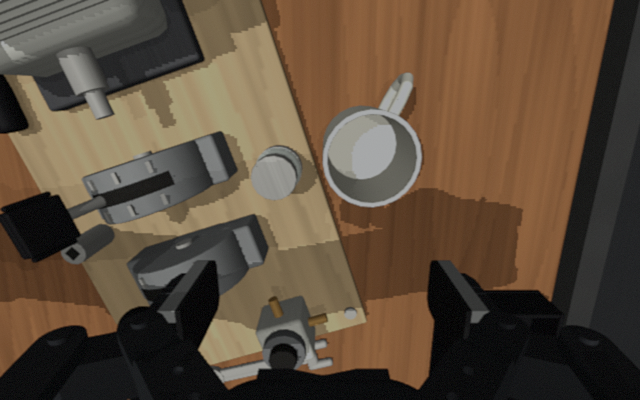

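```bash
python3 - <<'E'
from h import *
im=cv2.imread("pics/side0.png")[130:270,250:430]
cv2.imwrite("pics/sidecrop.png",cv2.resize(im,None,fx=4,fy=4,interpolation=cv2.INTER_CUBIC))
for n,z,w,s in(("choke",.141,(222,44),(203,363)),("thr",.147,(313,132),(170,355)),("prim",.08,(357,283),(161,344)),("jar",.04,(170,276),(209,299)),("socket",.045,(246,90),(223,384))):
    print(n,at_z("wrist",w,z).round(3),at_z("side",s,z).round(3),tri(ray("wrist",w),ray("side",s)).round(3))
E
```

```text
choke [ 0.481 -0.013  0.141] [ 0.479 -0.019  0.141] [ 0.479 -0.015  0.142]
thr [ 0.535 -0.082  0.147] [ 0.549 -0.096  0.147] [ 0.541 -0.077  0.161]
prim [ 0.636 -0.178  0.08 ] [ 0.625 -0.174  0.08 ] [ 0.634 -0.189  0.065]
jar [0.63  0.003 0.04 ] [0.642 0.008 0.04 ] [0.635 0.009 0.049]
socket [ 0.441 -0.074  0.045] [ 0.442 -0.073  0.045] [ 0.441 -0.073  0.045]
```

View pics/sidecrop.png

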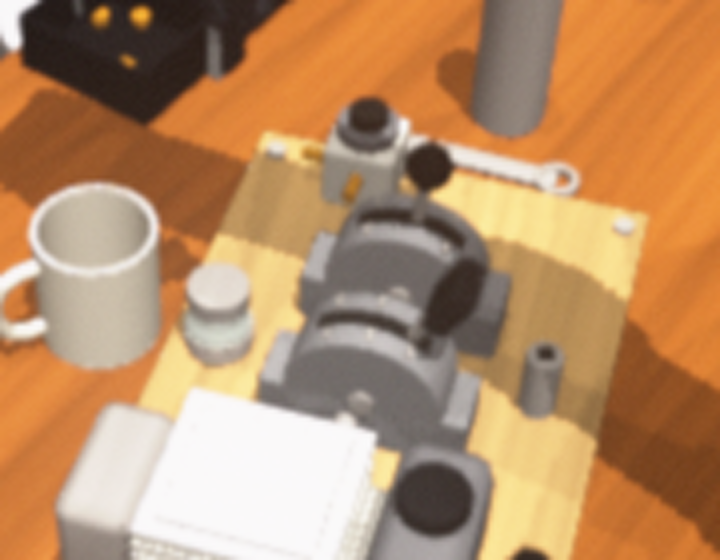

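The wrist view shows the paddle at (228,40), its slot rising to the right and the socket at (246,90). The jar is at (170,276) and the plunger at (355,284). The crop shows the throttle ball at about side (171,357), nearly mid-stroke. The choke is on the engine side.

```bash
python3 - <<'E'
from h import *
A=at_z("wrist",(0,265),.018);B=at_z("wrist",(320,366),.018);d=A-B
print("far edge",A.round(3),B.round(3),"board angle",np.degrees(np.arctan2(-d[0],d[1])).round(1))
A=at_z("side",(130+150/4,250+275/4),.02);B=at_z("side",(130+222/4,250+623/4),.02);d=A-B
print("screws",A.round(3),B.round(3),np.linalg.norm(d).round(3),np.degrees(np.arctan2(d[1],d[0])).round(1))
for z in(.075,.085,.095): print("primer",z,at_z("side",(158.7,342),z).round(3),at_z("wrist",(357,283),z).round(3),at_z("scene",(209,240),z).round(3))
print("ball",at_z("side",(171.2,357.5),.15).round(3))
print("spray",at_z("scene",(168,182),.16).round(3),at_z("side",(115,382),.16).round(3))
a=np.radians(np.degrees(np.arctan2(d[1],d[0])))
E
```

```text
far edge [0.623 0.153 0.018] [ 0.725 -0.179  0.018] board angle 17.0
screws [ 0.702 -0.167  0.02 ] [ 0.467 -0.248  0.02 ] 0.249 18.9
primer 0.075 [ 0.638 -0.183  0.075] [ 0.635 -0.182  0.075] [ 0.629 -0.175  0.075]
primer 0.085 [ 0.632 -0.174  0.085] [ 0.636 -0.174  0.085] [ 0.635 -0.172  0.085]
primer 0.095 [ 0.626 -0.164  0.095] [ 0.638 -0.165  0.095] [ 0.641 -0.168  0.095]
ball [ 0.54  -0.093  0.15 ]
spray [ 0.594 -0.319  0.16 ] [ 0.598 -0.314  0.16 ]
```

Call:
carry_out(
  deltas=[
    [[-2,0.3,0],-3],
    [[-6,0.8,0],-7],
    [[-11,1.4,0],-11],
    [[-16,2,0],-15],
    [[-20,2.5,0],-17.5],
    [[-22.5,2.8,0],-17.5],
    [[-23,2.8,0],-17.5],
    [[-23,2.8,0],-17.5],
    [[-23,2.8,0],-17.5],
  ],
  hand=0,
)

```text
t: 2.33
eef_pos: [0.4461, -0.0277, 0.2484]
tool_rot: [-0.0, 0.988, 0.152, 0.0]
contact_force: [0.2, 0.1, -0.0]
gripper_width: 0.002
```

```bash
python3 - <<'E'
from h import *
o=readout.get_obs();print(o["t"],o["eef_pos"],o["tool_rot"],o["contact_force"],o["gripper_width"])
W=[]
for c in("side","wrist","scene"):
    im=read_camera(c);cv2.imwrite(f"pics/{c}1.png",im[:,:,::-1])
    r=models.spot_in("choke_knob",c);print(c,r[:2])
    W+= [ray(c,r[0]["centre"])] if r else []
    if r: print(at_z(c,r[0]["centre"],.141))
a=cv2.imread("pics/side1.png")[100:250,270:450];b=cv2.imread("pics/wrist1.png")
cv2.imwrite("pics/m1.png",np.hstack([cv2.resize(a,(400,333)),cv2.resize(b,(400,250))[:333]] if 0 else [cv2.resize(a,(400,333)),cv2.copyMakeBorder(cv2.resize(b,(400,250)),0,83,0,0,0)]))
E
```

```text
2.325 [ 0.44611352 -0.02773758  0.24844327] [-1.67602700e-05  9.88341576e-01  1.52252364e-01  3.84009387e-04] [ 0.2403849   0.07509645 -0.04724429] 0.002146773860597097
side [{'centre': [205.2, 363.3], 'score': 0.48}, {'centre': [280.5, 379.5], 'score': 0.27}]
[ 0.47540161 -0.01328516  0.141     ]
wrist [{'centre': [200.6, 376.2], 'score': 0.6}]
[ 0.47971726 -0.01399437  0.141     ]
scene [{'centre': [154.1, 315.8], 'score': 0.6}]
[ 0.47300689 -0.0137467   0.141     ]
```

View pics/m1.png

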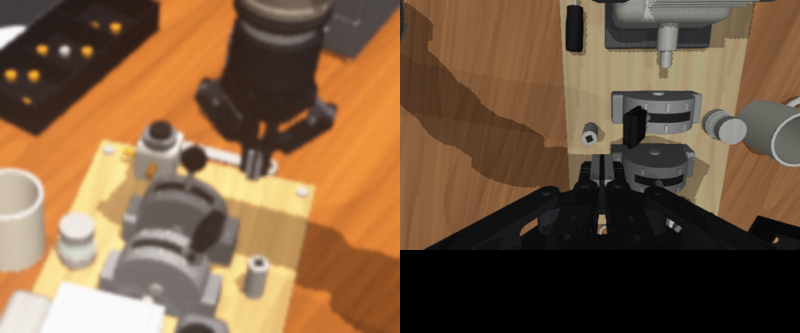

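Call:
carry_out(
  deltas=[
    [[-0.8,-0.3,0.5],0],
    [[-0.9,-0.3,3],0],
    [[-0.9,-0.3,6],0],
    [[-0.9,-0.3,8.5],0],
    [[-0.9,-0.3,10.2],0],
    [[-0.9,-0.3,10.6],0],
    [[-0.9,-0.3,10.6],0],
  ],
)

```text
t: 3.5
eef_pos: [0.4355, -0.0278, 0.1423]
tool_rot: [-0.0, 0.988, 0.152, -0.0]
contact_force: [-0.0, 0.8, 0.6]
gripper_width: -0.005
```

```bash
python3 - <<'E'
from h import *
o=readout.get_obs();print(o["t"],o["eef_pos"],o["tool_rot"],o["contact_force"])
for c in("side","wrist"):
    im=read_camera(c);cv2.imwrite(f"pics/{c}2.png",im[:,:,::-1])
a=cv2.imread("pics/side2.png")[130:250,290:434];b=cv2.imread("pics/wrist2.png")
cv2.imwrite("pics/m2.png",np.hstack([cv2.resize(a,(400,333)),cv2.copyMakeBorder(cv2.resize(b,(400,250)),0,83,0,0,0)]))
E
```

```text
3.5 [ 0.4355465  -0.02777507  0.14226649] [-4.27553533e-05  9.88355060e-01  1.52165106e-01 -2.34478045e-04] [-0.00392464  0.7780648   0.57953907]
```

View pics/m2.png

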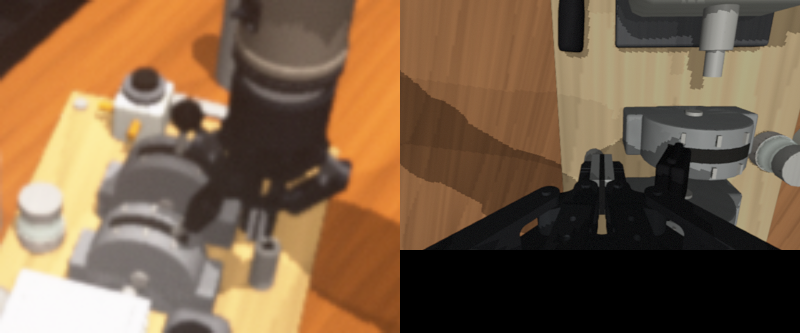

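Call:
carry_out(
  deltas=[
    [[0.5,0,0],0],
    [[1.2,0,0],0],
    [[1.9,0,0],0],
    [[2.6,0,0],0],
    [[3.3,0,0],0],
    [[4,0,0],0],
    [[4.6,0,0],0],
    [[5,0,0],0],
    [[5.3,0,0],0],
    [[5.5,0,0],0],
  ],
)

```text
t: 4.85
eef_pos: [0.4934, -0.0098, 0.1474]
tool_rot: [-0.0, 0.988, 0.152, 0.006]
contact_force: [-5.9, 2.6, 33.6]
gripper_width: 0.002
```

```bash
python3 - <<'E'
from h import *
o=readout.get_obs();print(o["t"],o["eef_pos"],o["contact_force"])
for c in("side","wrist"):
    im=read_camera(c);cv2.imwrite(f"pics/{c}3.png",im[:,:,::-1])
a=cv2.imread("pics/side3.png")[130:250,290:434];b=cv2.imread("pics/wrist3.png")
cv2.imwrite("pics/m3.png",np.hstack([cv2.resize(a,(400,333)),cv2.copyMakeBorder(cv2.resize(b,(400,250)),0,83,0,0,0)]))
E
```

```text
4.85 [ 0.49342309 -0.00978957  0.1473815 ] [-5.91034152  2.58577439 33.61850525]
```

View pics/m3.png

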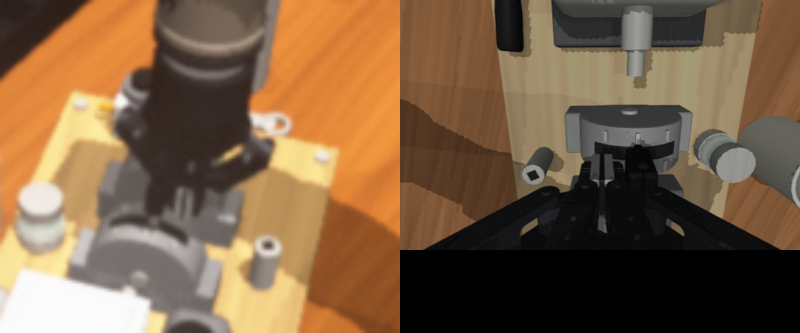

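The vertical force is 34 N: something on the gripper above the tips is riding on the paddle's top. I'll lift straight up to about tip z 0.15, which still overlaps the paddle well.

Call:
carry_out(
  deltas=[
    [[0,0,-0.5],0],
    [[0,0,-1.2],0],
    [[0,0,-1.8],0],
    [[0,0,-2.0],0],
    [[0,0,-2.0],0],
  ],
)

```text
t: 5.58
eef_pos: [0.4934, -0.0098, 0.1673]
tool_rot: [-0.0, 0.988, 0.152, 0.006]
contact_force: [0.1, -0.4, 0.1]
gripper_width: 0.002
```

```bash
python3 - <<'E'
from h import *
o=readout.get_obs();print(o["t"],o["eef_pos"],o["contact_force"])
for c in("side","wrist"):
    im=read_camera(c);cv2.imwrite(f"pics/{c}4.png",im[:,:,::-1])
    for q in("choke_knob","throttle_knob"):print(c,q,models.spot_in(q,c)[:2])
a=cv2.imread("pics/side4.png")[130:250,290:434];b=cv2.imread("pics/wrist4.png")[150:400,200:600]
cv2.imwrite("pics/m4.png",np.hstack([cv2.resize(a,(400,333)),cv2.copyMakeBorder(b,0,83,0,0,0)]))
E
```

```text
5.575 [ 0.49343759 -0.00976874  0.16733431] [ 0.12892206 -0.36441114  0.11325468]
side choke_knob [{'centre': [197.4, 347.1], 'score': 0.71}]
side throttle_knob []
wrist choke_knob [{'centre': [262.8, 380.8], 'score': 0.92}]
wrist throttle_knob []
```

View pics/m4.png

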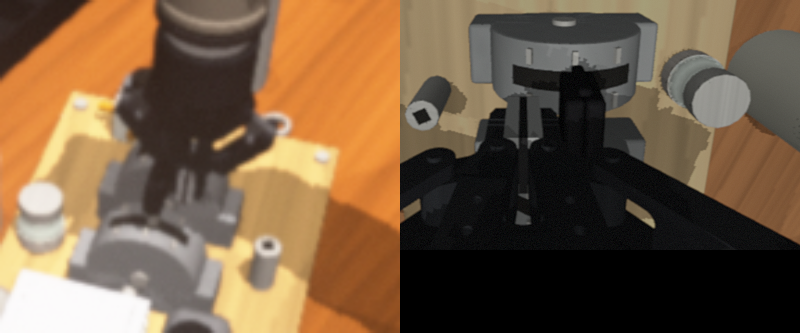

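Call:
carry_out(
  deltas=[
    [[0.4,0,0],0],
    [[0.8,0,0],0],
    [[1.2,0,0],0],
    [[1.6,0,0],0],
    [[2.0,0,0],0],
    [[2.4,0,0],0],
    [[2.8,0,0],0],
    [[3.2,0,0],0],
  ],
)

```text
t: 6.88
eef_pos: [0.5247, 0.0002, 0.1677]
tool_rot: [-0.0, 0.988, 0.153, 0.006]
contact_force: [-0.9, 0.2, -1.0]
gripper_width: 0.002
```

Call:
carry_out(
  deltas=[
    [[0.4,0,0],0],
    [[0.8,0,0],0],
    [[1.2,0,0],0],
    [[1.5,0,0],0],
    [[1.8,0,0],0],
    [[1.8,0,0],0],
  ],
)

```text
t: 7.62
eef_pos: [0.5421, 0.0057, 0.1679]
tool_rot: [-0.0, 0.988, 0.153, 0.006]
contact_force: [0.6, 0.2, 0.0]
gripper_width: -0.001
```

```bash
python3 - <<'E'
from h import *
o=readout.get_obs();print(o["t"],o["eef_pos"],o["contact_force"])
for c in("side","wrist"):
    im=read_camera(c);cv2.imwrite(f"pics/{c}5.png",im[:,:,::-1])
    r=models.spot_in("choke_knob",c);print(c,r[:2],at_z(c,r[0]["centre"],.141) if r else 0)
a=cv2.imread("pics/side5.png")[130:250,270:414];b=cv2.imread("pics/wrist5.png")[150:400,200:600]
cv2.imwrite("pics/m5.png",np.hstack([cv2.resize(a,(400,333)),cv2.copyMakeBorder(b,0,83,0,0,0)]))
E
```

```text
7.625 [0.54206876 0.00572533 0.16793558] [0.5682784  0.20781278 0.04224968]
side [{'centre': [199.6, 325.6], 'score': 0.6}, {'centre': [282.0, 376.8], 'score': 0.6}] [0.55434657 0.02215795 0.141     ]
wrist [{'centre': [250.3, 377.2], 'score': 0.93}] [0.5659628  0.01606964 0.141     ]
```

View pics/m5.png

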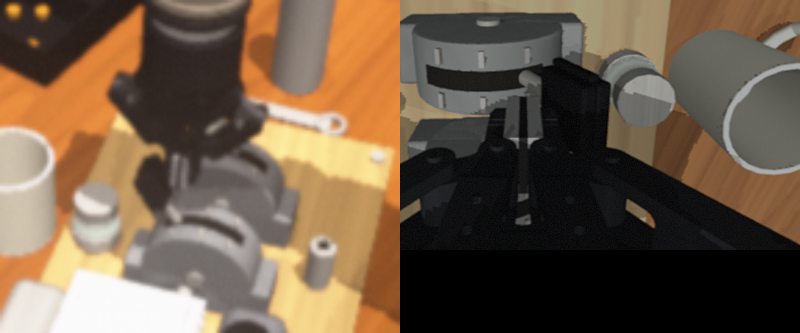

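The paddle now lies at the far end, about (0.566, 0.016), which is 91 mm along from its start, with the rod by the last rib and no contact force. Now retreat and go above the primer.

Call:
carry_out(
  deltas=[
    [[-0.8,0,0],0],
    [[-1,0,-3],0],
    [[-1,0,-6.5],0],
    [[-0.5,3,-8],0],
    [[0.5,7,-8],0],
    [[1.5,11.5,-8],0],
    [[2.5,16,-8],0],
    [[3.3,19,-8],0],
    [[3.3,20,-8],0],
    [[3.3,20,-8],0],
  ],
)

```text
t: 9.07
eef_pos: [0.6318, -0.1754, 0.2483]
tool_rot: [-0.0, 0.988, 0.152, 0.006]
contact_force: [-0.4, 0.1, -0.6]
gripper_width: -0.002
```

```bash
python3 - <<'E'
from h import *
o=readout.get_obs();print(o["t"],o["eef_pos"],o["contact_force"])
R=[]
for c in("side","wrist","scene"):
    im=read_camera(c);cv2.imwrite(f"pics/{c}6.png",im[:,:,::-1])
    for q in("primer_top","choke_knob"):
        r=models.spot_in(q,c);print(c,q,[(x["centre"],x["score"]) for x in r[:2]],[at_z(c,x["centre"],.141 if q[0]=="c" else .085).round(3) for x in r[:2]])
        if q[0]=="p" and r: R.append(ray(c,r[0]["centre"]))
if len(R)>1: print("tri",tri(R[0],R[1]))
a=cv2.imread("pics/side6.png")[110:270,230:422];b=cv2.imread("pics/wrist6.png")[100:400,140:540]
cv2.imwrite("pics/m6.png",np.hstack([cv2.resize(a,(400,333)),cv2.copyMakeBorder(b,0,33,0,0,0)]))
E
```

```text
9.075 [ 0.63179614 -0.17544822  0.24829518] [-0.36388963  0.0720653  -0.61759041]
side primer_top [] []
side choke_knob [([195.4, 327.3], 0.48)] [array([0.559, 0.009, 0.141])]
wrist primer_top [([189.1, 324.1], 0.65)] [array([ 0.637, -0.177,  0.085])]
wrist choke_knob [] []
scene primer_top [([207.9, 242.8], 0.45)] [array([ 0.631, -0.166,  0.085])]
scene choke_knob [([183.5, 319.0], 0.55)] [array([0.561, 0.012, 0.141])]
tri [ 0.63548297 -0.16908178  0.0932898 ]
```

View pics/m6.png

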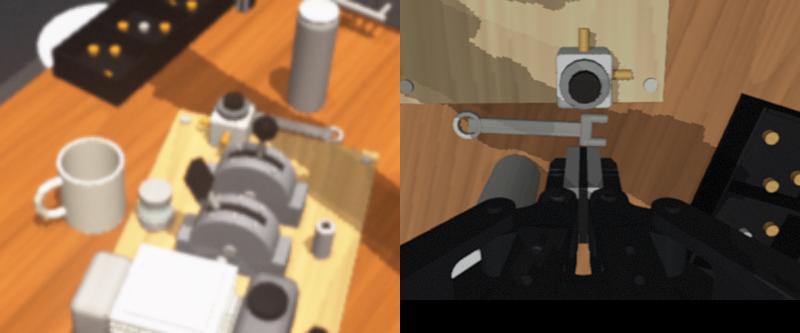

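The plunger is in the wrist view at (187,325), directly below the tool. The choke is still at full. Descend.

Call:
carry_out(
  deltas=[
    [[0.2,0.1,1.5],0],
    [[0.4,0.1,5],0],
    [[0.4,0.1,8.5],0],
    [[0.4,0.1,11],0],
    [[0.4,0.1,12.2],0],
    [[0.4,0.1,12.6],0],
    [[0.4,0.1,12.6],0],
  ],
)

```text
t: 10.4
eef_pos: [0.6386, -0.1744, 0.1234]
tool_rot: [-0.0, 0.988, 0.153, 0.007]
contact_force: [0.9, 0.0, -0.1]
gripper_width: -0.003
```

```bash
python3 - <<'E'
from h import *
o=readout.get_obs();print(o["t"],o["eef_pos"],o["contact_force"])
for c in("side","wrist"):
    im=read_camera(c);cv2.imwrite(f"pics/{c}7.png",im[:,:,::-1])
r=models.spot_in("primer_top","wrist")
print(r[:2],[at_z("wrist",r[0]["centre"],z).round(4) for z in(.08,.09,.1)] if r else 0)
a=cv2.imread("pics/side7.png")[110:230,270:414];b=cv2.imread("pics/wrist7.png")[100:400,140:540]
cv2.imwrite("pics/m7.png",np.hstack([cv2.resize(a,(400,333)),cv2.copyMakeBorder(b,0,33,0,0,0)]))
E
```

```text
10.4 [ 0.63861087 -0.17440702  0.12335129] [ 0.88096444  0.02743894 -0.11792327]
[] 0
```

View pics/m7.png

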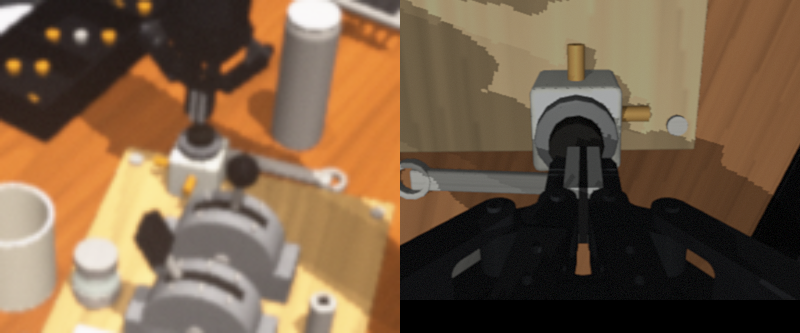

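```bash
python3 - <<'E'
from h import *
for z in(.08,.09,.1): print(z,at_z("wrist",(245,316),z).round(4),at_z("side",(110+132/2.78,270+201/2.78),z).round(4))
E
```

```text
0.08 [ 0.6371 -0.1772  0.08  ] [ 0.637  -0.1832  0.08  ]
0.09 [ 0.6358 -0.1729  0.09  ] [ 0.6312 -0.1733  0.09  ]
0.1 [ 0.6345 -0.1687  0.1   ] [ 0.6255 -0.1633  0.1   ]
```

Call:
carry_out(
  deltas=[
    [[-0.3,0,0.4],0],
    [[-0.3,0,0.8],0],
    [[-0.3,0,1.1],0],
    [[-0.3,0,1.4],0],
    [[-0.3,0,1.6],0],
    [[-0.3,0,1.8],0],
    [[-0.3,0,2.0],0],
    [[-0.3,0,2.0],0],
  ],
)

```text
t: 11.55
eef_pos: [0.6362, -0.1753, 0.104]
tool_rot: [0.0, 0.988, 0.153, 0.007]
contact_force: [-1.8, 1.4, 3.3]
gripper_width: -0.003
```

Call:
carry_out(
  deltas=[
    [[0,0,0.2],0],
    [[0,0,0.4],0],
    [[0,0,0.4],0],
  ],
)

```text
t: 11.92
eef_pos: [0.6362, -0.1753, 0.1011]
tool_rot: [0.0, 0.988, 0.153, 0.007]
contact_force: [-5.8, 1.3, 11.8]
gripper_width: 0.006
```

Call:
carry_out(
  deltas=[
    [[0,0,0.2],0],
    [[0,0,0.2],0],
  ],
)

```text
t: 12.18
eef_pos: [0.6363, -0.1754, 0.101]
tool_rot: [0.0, 0.988, 0.153, 0.007]
contact_force: [-7.2, 1.7, 17.1]
gripper_width: 0.003
```

```bash
python3 - <<'E'
from h import *
o=readout.get_obs();print(o["t"],o["eef_pos"],o["contact_force"],o["torque"])
for c in("side","wrist"):
    im=read_camera(c);cv2.imwrite(f"pics/{c}8.png",im[:,:,::-1])
S=lambda f:cv2.resize(cv2.imread(f)[140:200,310:370],(400,400),interpolation=cv2.INTER_CUBIC)
b=cv2.imread("pics/wrist8.png")[150:350,220:420]
cv2.imwrite("pics/m8.png",np.hstack([S("pics/side8.png"),cv2.resize(b,(400,400))]))
E
```

```text
12.175 [ 0.63627269 -0.17535958  0.10096872] [-7.2174994   1.72362688 17.13288957] [ 0.43698495  1.75098365 -0.0260621 ]
```

View pics/m8.png

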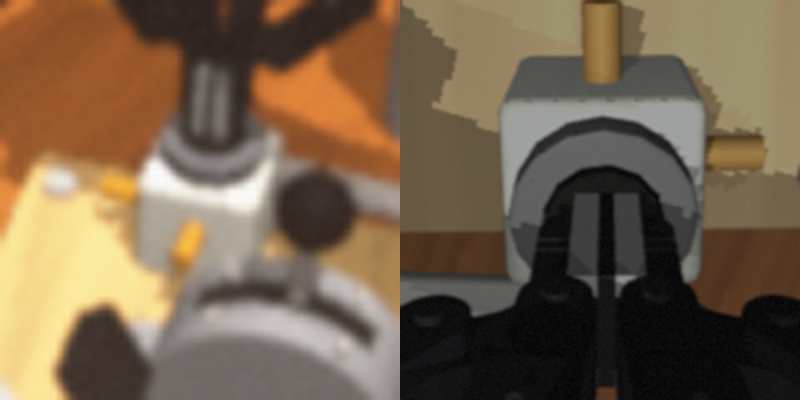

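The tips are centred on the plunger and it is at a rigid stop: z held at 0.101 as the force rose from 12 to 17 N. While releasing I'll read the force against height to confirm the full 7 mm travel.

Call:
carry_out(
  deltas=[
    [[0,0,-0.1],0],
    [[0,0,-0.1],0],
  ],
)

```text
t: 12.52
eef_pos: [0.6363, -0.1753, 0.1024]
tool_rot: [0.0, 0.988, 0.153, 0.007]
contact_force: [-1.6, 0.1, 4.1]
gripper_width: -0.001
```

Call:
carry_out(
  deltas=[
    [[0,0,-0.2],0],
    [[0,0,-0.2],0],
  ],
)

```text
t: 12.78
eef_pos: [0.6363, -0.1754, 0.1046]
tool_rot: [0.0, 0.988, 0.153, 0.007]
contact_force: [-2.1, 0.7, 4.3]
gripper_width: 0.002
```

Call:
carry_out(
  deltas=[
    [[0,0,-0.2],0],
    [[0,0,-0.2],0],
  ],
)

```text
t: 13.02
eef_pos: [0.6364, -0.1754, 0.1066]
tool_rot: [0.0, 0.988, 0.153, 0.008]
contact_force: [-1.0, 0.4, 1.6]
gripper_width: 0.004
```

Call:
carry_out(
  deltas=[
    [[0,0,-0.2],0],
    [[0,0,-0.2],0],
  ],
)

```text
t: 13.28
eef_pos: [0.6365, -0.1755, 0.1085]
tool_rot: [0.0, 0.988, 0.153, 0.008]
contact_force: [-0.1, -0.6, 0.5]
gripper_width: -0.001
```

Call:
carry_out(
  deltas=[
    [[0,0,-0.2],0],
    [[0,0,-0.2],0],
  ],
)

```text
t: 13.52
eef_pos: [0.6366, -0.1755, 0.1106]
tool_rot: [0.0, 0.988, 0.153, 0.008]
contact_force: [0.0, -0.1, -1.0]
gripper_width: 0.004
```

Contact was lost at about 0.108, so the travel was about 7 mm and the plunger followed back up. Lift clear and check the choke.

Call:
carry_out(
  deltas=[
    [[0,0,-2],0],
    [[0,0,-6],0],
    [[0,0,-10],0],
    [[0,0,-13],0],
    [[0,0,-13.5],0],
    [[0,0,-13.5],0],
  ],
)

```text
t: 14.28
eef_pos: [0.6344, -0.1757, 0.2461]
tool_rot: [0.0, 0.988, 0.153, 0.008]
contact_force: [0.1, -0.3, -0.6]
gripper_width: 0.001
```

```bash
python3 - <<'E'
from h import *
o=readout.get_obs();print(o["t"],o["eef_pos"],o["contact_force"])
for c in("side","scene"):
    im=read_camera(c);cv2.imwrite(f"pics/{c}9.png",im[:,:,::-1])
    r=models.spot_in("choke_knob",c);print(c,[(x["centre"],at_z(c,x["centre"],.141).round(3)) for x in r[:1]])
cv2.imwrite("pics/m9.png",cv2.resize(cv2.imread("pics/side9.png")[110:270,230:422],(720,600)))
E
```

```text
14.275 [ 0.63444798 -0.17572505  0.2460721 ] [ 0.11654187 -0.33221411 -0.58079106]
side [([195.7, 325.0], array([0.562, 0.013, 0.141]))]
scene [([184.6, 319.8], array([0.564, 0.015, 0.141]))]
```

```bash
python3 -c "
from h import *
print(bot.hand_in())"
```

```text
the job is handed in; nothing more can be done
None
```

I pushed the choke lever to its full-choke stop with the closed fingertips. I then pressed the primer plunger right down, let it come back up, lifted clear and handed in the job at about 14.3 s.

**Choke:** after lifting clear, the networks put the paddle at about (0.563, 0.014) in both the side and scene cameras. That is about 87–90 mm from its start against a 91 mm stroke, so I take it to be at the full stop. The fixed cameras carry a few mm of error.

**Primer:** at the bottom the tool held at z = 0.101 while the force rose from 12 to 17 N, so the plunger was on its rigid stop. On release, contact ended at about z = 0.108, so the travel was about 7 mm and the plunger followed the fingers back up.

**What went less well:**
- **Force on the paddle:** on the first push, part of the gripper above the fingertips seems to have ridden on the paddle's top, reaching 34 N of vertical force at the last reading. That is under the 40 N limit for the gripper's body, but the force was only read at the end of the move. I lifted 20 mm and finished the stroke with about 1 N or less at each reading.
- **Final picture:** I had used all 12 pictures, so the last check used the networks' positions and the force reading (near zero) only. I made no final measurement of the throttle ball or the loose things. They looked undisturbed in the pictures up to the primer press.

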